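Gauge a glass bead with the sprung tweezers

ROBOT

A 6-joint arm with a two-finger parallel gripper is mounted at the origin on the work surface. World frame = base frame: x ahead of the robot, y to its left, z up, the work surface at z = 0. Lengths are in mm, angles in rad, forces in N, time in s.
With the tool pointing down it reaches from about 400 to 825 mm from the base axis. Payload 7 kg.
Tool frame: the origin (TCP) lies at the very end of the fingers, on their centre line; the grasp point (between the pads) lies 19 mm behind it; z points along the fingers, y is the line along which they close (so a half turn about z gives the same grasp; the last joint's range is limited). The gripper opens to 88 mm and grips with 3 to 60 N. Pads are 19 mm wide; open, the fingers measure 130 mm over their backs; the gripper's body (78 mm by 193 mm) begins 47 mm behind the grasp point.
Start: joints at [0.288, 0.359, 0.012, 0, -1.224, -0.288], TCP at [674.978, -0.019, 226.561] pointing down, gripper open.
Joint ranges: [-3.07, 3.07], [-1.43, 2.12], [-1.02, 1.25], [-3.03, 1.67], [-3.05, -0], [-3.03, 3.03]. Speed limits (rad/s): [2.39, 2.39, 3.01, 3.14, 3.14, 3.14].

INTERFACE

Orientations are given as a unit quaternion [x, y, z, w].
In Python, from plant import bot gives the robot as it stands. Calls block until the motion is done:
- bot.move_ptp(position, orientation): joint-space move of the TCP to a pose.
- bot.line_to(position, velocity=150, ori=None): straight line of the TCP; ori=None keeps the orientation; velocity is the mean speed in mm/s.
- bot.move_joints(angles): joint-space move.
- bot.move_gripper(opening, force=None): finger opening in mm; force is the grip in N (None keeps the last); returns when the fingers have stopped.
- bot.pause(seconds).
- bot.solve_ik(position, orientation): joint angles nearest the present ones, or None.
- bot.read_state(): the state.
- bot.camera(name): name is "scene" or "side" or "wrist"; returns the picture (400x640x3 uint8, red, green, blue); there is no depth.
- bot.get_calibration(name): a dict with "fx", "fy", "cx", "cy" (pixels), "distortion" ([k1, k2, p1, p2, k3] as OpenCV has them; the pictures are not rectified), "view" (4x4, takes a point from world to camera coordinates); the wrist camera has in their place "T_tool_cam" (4x4, takes a point from camera to tool coordinates, whose origin is the TCP and whose axes are the flange's). Camera axes: x right, y up, looking along -z (the intrinsics and any distortion apply to the point x, -y, -z); pixel columns grow to the right and rows downward; lengths in mm; the calibration is good to about 2 mm. A picture is of the moment at which its call begins: read the wrist's pose just before it. get_calibration takes no time and is no camera call.
A pose or a line that the arm cannot do raises bot.Unreachable and nothing moves.
- bot.close_job(): hands the job in; it is judged then, once.
The state is a dict: "t": time; "joint_pos": joint angles; "qvel": joint speeds; "tau": joint torques, N m; "tcp_pos": TCP position; "eef_rot": TCP orientation; "contact_force": force on the tool from outside, world axes, zero at the start; "moment": the same for the moment, N m; "width": finger opening in mm; "finger_force": force on a finger pad.
Only numpy, scipy, OpenCV 4.12 (cv2) and the standard library are available. Lean on these libraries where they do the work, as an engineer would, in place of code of your own. Each camera call takes 0.05 s, during which the arm holds its last target. There are 200 camera calls.

TASK

Check that the glass bead in the niche is small enough for the scoring board: slide the brass cover fully back, then pick up the gauge tweezers and squeeze them to the marked 24 mm tip gap (the ring on the guide pin just clear of the blade). Lower the tips on either side of the bead, down beside it but touching neither bead nor niche, and finish while still holding them there, squeezed to the mark and perfectly still, so that I can look. Do not push the bead about, and leave everything else on the shelf where it is.

Things in the scene. Friction and masses are not known exactly. Their poses are not given: they have to be found in the camera images.
- niche: Fixed low slate block, 150 (its x) by 100 (its y) by 32 mm high, a niche sunk in its top. Origin: centre of the underside; x points away from the robot (yaw within 0.3 rad), z up. Brass rails run along x on its top at y = +-43 mm, 6.5 mm high, 70 mm clear between them; the near end has no rail. A 5 mm brass stop closes the far end.
- niche_floor (a point): Centre of the niche's floor, 20 mm above the shelf, axes as the block's. The niche is 60 mm square and 12 mm deep, centred 33 mm from the block's origin towards its -x, so it lies at the near end behind a 12 mm thick front wall. The bead stands on this floor.
- cover (a joint): Slide of the flat brass cover, m: 0 = shut over the niche, 0.068 = fully back (towards the block's +x), niche all uncovered. Cover 70 by 74 by 3 mm, upper face 35.5 mm above the shelf. Starts up to 12 mm open, stays where it is left, needs about 1.5 N.
- cover_knob (a point): Point on the axis of the cover's upright round brass knob, 43.5 mm above the shelf, at the cover's middle; moves with the cover. Knob 14 mm across, from 35.5 to 51.5 mm above the shelf.
- tweezers: Loose sprung steel gauge tweezers with a bent nose, 186 mm long, about 54 g, lying on tail and tips with the two blades side by side, so that they open and close level. Origin: at shelf height under the finger grip; x runs to the tips (x = 86 mm; tail end x = -100 mm), y to the left blade, z up. Balance point near x = -15 mm.
- finger_grip (a point): Middle of the ribbed finger grip, 13 mm above the tweezers' origin, axes as the tweezers'. The grip runs 20 mm either way along x. Each blade there is a strip 9 mm high (about 9 to 18 mm above the shelf as it lies), 2.4 mm thick; outer faces 33 mm apart when open, 25 mm at the marked gap.
- blade_left (a joint): Squeeze angle of the blades about the tail (hinge at x = -90 mm), rad: 0 = sprung open, 0.045 = marked gap; both blades turn alike. Tip gap = 40 mm - 350 mm x angle; at the finger grip each blade moves in 90 mm x angle. Spring 10 N m/rad a blade: about 5 N on each finger at the mark, gripped there. Springs open when let go.
- gauge_ring (a point): Middle of the brass ring (8.4 mm across, 2 mm long) on the thin guide pin. The pin is fixed in the left blade at x = 45 mm, 18 mm above the tweezers' origin, and runs out through the right blade. Open, the ring lies between the blades; at the marked gap it is just clear of the right blade's outer face.
- tip_left (a point): Inner face of the left blade's tip, 85 mm ahead of the tweezers' origin, 1 mm above the tip's lowest point. The distance from tip_left to tip_right is the tip gap: 40 mm open, 24 mm at the mark. Each tip is 3 mm thick.
- tip_right (a point): The same point of the right blade's tip.
- tips_middle (a point): Point midway between tip_left and tip_right, axes as the tweezers'. The tips are the tweezers' lowest points: the blades bend up steeply to 20 mm above the tips at 22 mm behind them, and from 20 to 45 mm behind them their undersides are at least 13 mm above the tips, at the finger grip 9 mm.
- bead: Violet glass gaming bead, round, flat underneath and domed on top, 16 mm across and 9 mm high, loose on the niche's floor within about 8 mm of its middle. Origin: centre of its underside; z up.
- bead_middle (a point): Middle of the bead, 4.5 mm above its underside.
- die: Copper-coloured metal die, 16 mm cube; origin under its centre; never touched by the work; leave it where it stands.
- tankard: Small pewter tankard, 76 mm across, 105 mm high, handle to its +y; origin under its centre; never touched by the work; leave it where it stands.
- troll: Painted resin troll figure on a 48 mm round base, 90 mm high; origin under its centre; never touched by the work; leave it where it stands.
- card_box: Boxed deck of cards, 92 by 66 by 34 mm; origin under its centre; never touched by the work; leave it where it stands.
- pawn: Turned wooden pawn, 26 mm across, 42 mm high; origin under its centre; never touched by the work; leave it where it stands.
- paint_pot: Small glass paint pot with a white cap, 34 mm across, 46 mm high; origin under its centre; never touched by the work; leave it where it stands.
- dice_tray: Ebony dice tray, 200 by 150 by 30 mm, with three dice in it; origin under its centre; never touched by the work; leave it where it stands.
Things that resemble listed ones, but are neither listed nor needed, are in the scene too. Of the things like the tweezers, leave any that is turquoise; of the rest the larger one is meant. Several things look just like the niche: the one meant starts farthest to the robot's right.

How it is judged:
By the outcome, as a careful person would: the job done as asked, in the order asked, and still so for the second after the job is handed in, while the arm keeps its last pose, push and grip.
It also fails if it takes over 51 s, if anything falls off the work surface, if the arm or the gripper's body presses on something with over 40 N, if the wrist force passes 120 N, or if a joint passes its speed limit or range.

## Working session

There is one attempt and no reset: what is moved stays moved. The work goes in short steps, each a Python script; the robot and the scene stay as the last script left them, time stands still between calls to the robot, and variables do not carry over. Pictures are saved under pics/ and viewed, at most 10 in all, crops included, and the job is handed in when it is done.

```bash
ls; mkdir -p pics
cat > h.py <<'E'
import numpy as np, cv2
from plant import bot
from scipy.spatial.transform import Rotation as R
def snap(name,fn=None):
    s=bot.read_state(); im=bot.camera(name)
    c=bot.get_calibration(name)
    if 'view' in c: V=np.array(c['view'])
    else:
        T=np.eye(4);T[:3,:3]=R.from_quat(s['eef_rot']).as_matrix();T[:3,3]=s['tcp_pos']
        V=np.linalg.inv(T@np.array(c['T_tool_cam']))
    if fn: cv2.imwrite('pics/'+fn,im[:,:,::-1]); np.save('pics/'+fn+'.npy',V)
    return im,V
def KD(name):
    c=bot.get_calibration(name)
    return np.array([[c['fx'],0,c['cx']],[0,c['fy'],c['cy']],[0,0,1.]]),np.array(c['distortion'],float)
def ray(name,V,px):
    K,D=KD(name); u=cv2.undistortPoints(np.array(px,float).reshape(-1,1,2),K,D).reshape(-1,2)
    d=np.c_[u[:,0],-u[:,1],-np.ones(len(u))]@V[:3,:3]
    return -V[:3,:3].T@V[:3,3],d
def onplane(name,V,px,z):
    o,d=ray(name,V,px); return o+d*((z-o[2])/d[:,2])[:,None]
def proj(name,V,P):
    K,D=KD(name); P=np.atleast_2d(P)@V[:3,:3].T+V[:3,3]
    return cv2.projectPoints(P*[1,-1,-1],np.zeros(3),np.zeros(3),K,D)[0].reshape(-1,2)
def down(yaw): # tool z down, tool y (closing) horizontal; yaw= direction of tool x
    return (R.from_euler('z',yaw)*R.from_euler('x',np.pi)).as_quat()
E
python3 - <<'E'
from h import *
s=bot.read_state();print(s)
a,_=snap('scene','a.png');b,_=snap('side','b.png');
w,V=snap('wrist','w.png')
for n in('scene','side','wrist'):print(bot.get_calibration(n))
E
```

```text
pics
{'t': 0.0, 'joint_pos': array([ 2.88122537e-01,  3.59390031e-01,  1.10180216e-02, -3.55157485e-04,
       -1.22411041e+00, -2.88093568e-01]), 'qvel': array([-7.40038253e-04,  8.25879284e-04, -3.73111312e-05,  3.02309682e-04,
        5.06343500e-04, -7.21061986e-04]), 'tau': array([-8.00930356e-04, -5.82726967e+01,  2.93058443e+01,  6.99745238e+00,
        6.93249181e-03, -2.06530804e-04]), 'tcp_pos': array([ 6.74483474e+02, -1.81920943e-02,  2.25601991e+02]), 'eef_rot': array([-7.07073996e-01,  7.07139042e-01,  5.48911877e-04, -6.61287438e-04]), 'contact_force': array([ 0.1247514 , -0.50785375, -0.05003028]), 'moment': array([0.04787675, 0.02476805, 0.00041454]), 'finger_force': 0.0, 'width': 87.72437902647546}
{'fx': 422.89423154057994, 'fy': 422.89423154057994, 'cx': 321.8594555095642, 'cy': 202.31763574216168, 'distortion': array([-0.07827389,  0.        ,  0.        ,  0.        ,  0.        ]), 'view': array([[-7.63343266e-01,  6.45967806e-01, -5.71412850e-03,
         4.12240592e+02],
       [-3.95552853e-01, -4.60396784e-01,  7.94715510e-01,
         1.28169532e+02],
    
[... 551 characters left out ...]
06e-01, -7.46136271e-01,  6.35648750e-01,
        -1.06867967e+03],
       [ 0.00000000e+00,  0.00000000e+00,  0.00000000e+00,
         1.00000000e+00]])}
{'fx': 286.7309775871006, 'fy': 286.7309775871006, 'cx': 323.1142845748704, 'cy': 206.88642890903546, 'distortion': array([-0.00744223,  0.        ,  0.        ,  0.        ,  0.        ]), 'T_tool_cam': array([[-5.14908120e-05,  9.53675609e-01,  3.00836883e-01,
         8.27804144e+01],
       [ 9.99999539e-01,  3.37551146e-04, -8.98904098e-04,
        -7.65841942e-01],
       [-9.58810748e-04,  3.00836698e-01, -9.53675187e-01,
        -1.57669893e+02],
       [ 0.00000000e+00,  0.00000000e+00,  0.00000000e+00,
         1.00000000e+00]])}
```

```bash
cd pics; python3 -c "
import cv2,numpy as np
a,b,w=[cv2.imread(f) for f in('a.png','b.png','w.png')]
cv2.imwrite('ab.png',cv2.resize(np.vstack([a,b]),(480,600)))"
```

```text
(no output)
```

View pics/a.png

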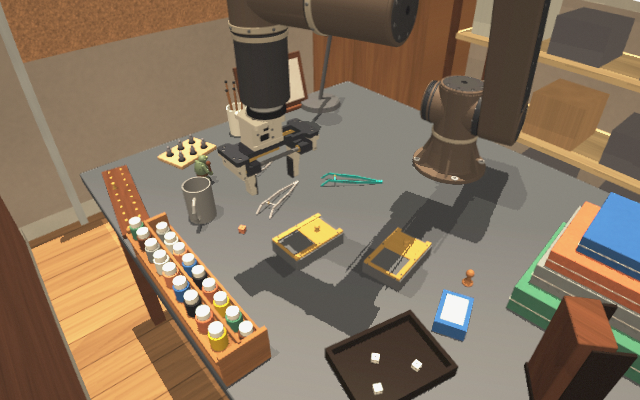

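View pics/b.png

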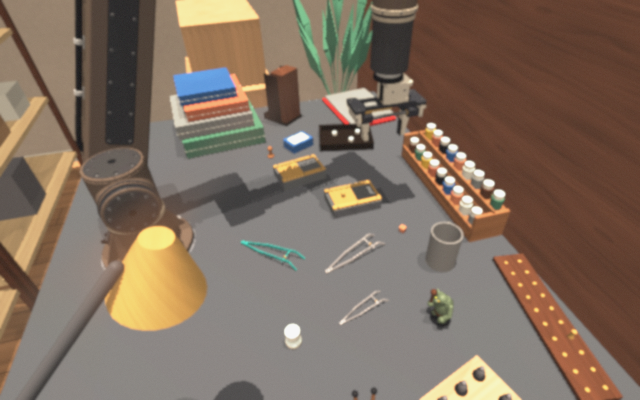

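Run:
```python
from h import *
Va=np.load('pics/a.png.npy');Vb=np.load('pics/b.png.npy');Vw=np.load('pics/w.png.npy')
print('scene',onplane('scene',Va,[(308,240),(317,229),(398,257),(278,197),(258,212),(297,183),(350,180)],20).round())
print('side',onplane('side',Vb,[(352,196),(345,196),(300,168),(355,252),(327,271),(381,238),(363,307),(341,323),(386,294),(272,252)],20).round())
K,D=KD('wrist')
```

```text
scene [[ 592.    8.   20.]
 [ 548.   -9.   20.]
 [ 467.  195.   20.]
 [ 544. -187.   20.]
 [ 625. -167.   20.]
 [ 461. -207.   20.]
 [ 331. -116.   20.]]
side [[ 592.   14.   20.]
 [ 572.   20.   20.]
 [ 471.  208.   20.]
 [ 527. -207.   20.]
 [ 440. -247.   20.]
 [ 611. -179.   20.]
 [ 491. -371.   20.]
 [ 431. -396.   20.]
 [ 554. -352.   20.]
 [ 318. -144.   20.]]
```

View pics/w.png

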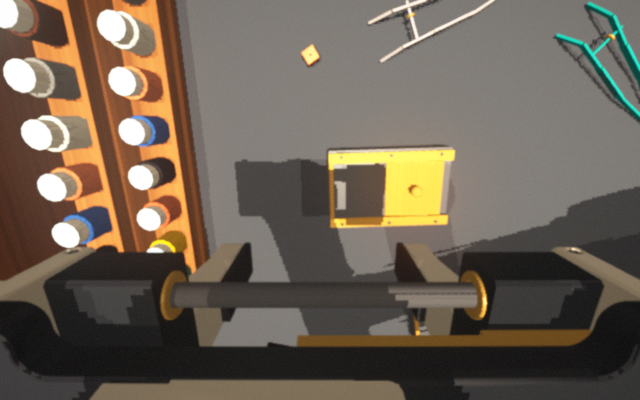

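Tweezers candidates: turquoise at side (272,252), steel at side (355,252) ≈184 mm long, and steel at side (363,307) ≈130 mm. I choose the middle one. Niche candidates: scene (308,240) with y≈10 and (398,257) with y≈200. I choose y≈10, the rightmost. The wrist view shows its cover shut, with the knob at (416,190). I'll check both closely with the wrist camera.

Run:
```python
from h import *
bot.move_ptp([455,-235,190],down(0.38)); wt,_=snap('wrist','t1.png')
bot.move_ptp([510,5,170],down(0.0)); wn,_=snap('wrist','n1.png')
print(bot.read_state()['t'])
cv2.imwrite('pics/tn.png',np.vstack([wt[:300],wn[:300]])[:,:,::-1])
```

```text
3.2333
```

View pics/tn.png

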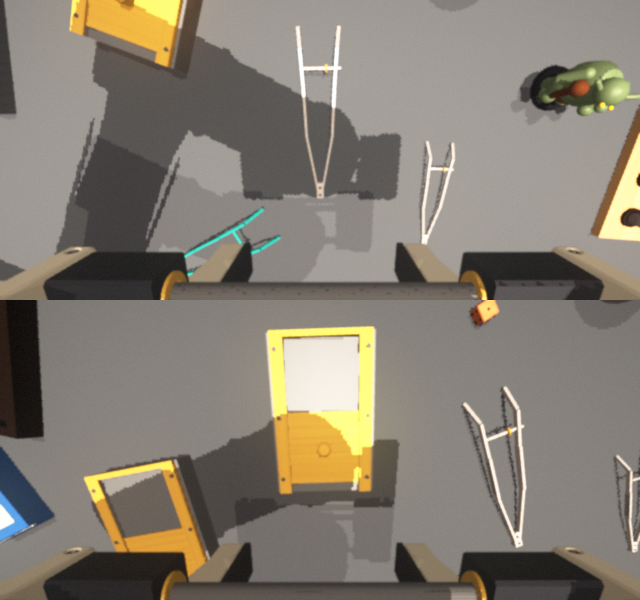

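Top: the larger steel tweezers have their tail at (320,190), tips at (299,28)/(338,28) and ring at (326,68). Bottom: the niche cover is shut, with the knob at (323,149).

```bash
cat >> h.py <<'E'
def blob(im,lo,hi,box):
    x0,y0,x1,y1=box; m=cv2.inRange(cv2.cvtColor(im,cv2.COLOR_RGB2HSV),lo,hi)
    k=np.zeros_like(m);k[y0:y1,x0:x1]=m[y0:y1,x0:x1]
    n,l,st,c=cv2.connectedComponentsWithStats(k); i=1+st[1:,4].argmax(); ys,xs=np.where(l==i)
    return np.c_[xs,ys]
E
python3 - <<'E'
from h import *
im=cv2.imread('pics/n1.png')[:,:,::-1];V=np.load('pics/n1.png.npy')
p=blob(im,(18,120,60),(35,255,255),(250,10,395,205))
q=cv2.approxPolyDP(cv2.convexHull(p),6,True).reshape(-1,2);print('hull',q.tolist())
P=onplane('wrist',V,p,38.5)[:,:2];r=cv2.minAreaRect(P.astype(np.float32));print(r)
print(onplane('wrist',V,q,38.5).round(1).tolist())
print('knob',onplane('wrist',V,[(323,149)],51.5))
im=cv2.imread('pics/t1.png')[:,:,::-1];V=np.load('pics/t1.png.npy')
hsv=cv2.cvtColor(im,cv2.COLOR_RGB2HSV)
p=blob(im,(0,0,130),(30,90,255),(280,10,360,210))
print(len(p),p.min(0),p.max(0), [ (y,p[p[:,1]==y,0].min(),p[p[:,1]==y,0].max()) for y in range(p[:,1].min(),p[:,1].max()+1,12)])
for row in (28,29,35): print(row,hsv[row,290:345,2])
print('tail,tips',onplane('wrist',V,[(320,196),(299,26),(338,26)],[3]).round(1))
print('grip edges z13',onplane('wrist',V,[(300,68),(340,68)],13).round(1),bot.read_state()['t'])
E
```

```text
hull [[373, 27], [370, 189], [282, 192], [268, 30]]
((592.3795166015625, 4.103603363037109), (149.7791748046875, 94.11540222167969), 2.071969747543335)
[[667.9, -40.3, 38.5], [520.4, -44.9, 38.5], [517.2, 46.5, 38.5], [665.5, 52.7, 38.5]]
knob [[562.75209703   3.8925301   51.5       ]]
9191 [280  10] [359 209] [(10, np.int64(280), np.int64(359)), (22, np.int64(280), np.int64(359)), (34, np.int64(280), np.int64(359)), (46, np.int64(280), np.int64(359)), (58, np.int64(280), np.int64(359)), (70, np.int64(280), np.int64(359)), (82, np.int64(280), np.int64(359)), (94, np.int64(300), np.int64(359)), (106, np.int64(303), np.int64(359)), (118, np.int64(303), np.int64(359)), (130, np.int64(304), np.int64(359)), (142, np.int64(306), np.int64(332)), (154, np.int64(309), np.int64(330)), (166, np.int64(311), np.int64(327)), (178, np.int64(314), np.int64(325)), (190, np.int64(316), np.int64(323)), (202, np.int64(280), np.int64(359))]
28 [160 159 160 160 168 202 245 254 252 230 178 160 159 160 160 161 162 159
 159 160 163 161 161 161 162 161 160 162 160 161 162 162 161 161 161 162
 162 159 163 163 162 160 159 163 159 159 188 244 254 252 227 177 161 162
 161]
29 [160 160 162 160 163 195 242 254 252 231 170 156 161 162 162 161 161 161
 162 163 162 160 164 161 161 159 162 163 160 162 163 158 161 162 164 162
 160 162 164 162 162 163 163 163 157 156 194 247 254 251 225 177 162 159
 162]
35 [163 161 162 161 161 174 218 250 254 250 206 165 163 163 160 161 162 159
 162 161 160 163 162 163 161 161 162 161 162 162 162 163 159 164 162 161
 166 162 162 160 164 162 161 160 159 178 241 254 254 245 193 162 163 162
 163]
tail,tips [[ 442.5 -237.1    3. ]
 [ 607.  -148.3    3. ]
 [ 622.2 -186.4    3. ]]
grip edges z13 [[ 568.4 -164.5   13. ]
 [ 584.2 -204.    13. ]] 3.2333
```

Run:
```python
import cv2,numpy as np
a=cv2.imread('pics/n1.png')[15:205,255:390];b=cv2.imread('pics/t1.png')[15:205,270:365]
cv2.imwrite('pics/z1.png',cv2.resize(np.hstack([a,b]),None,fx=3,fy=3,interpolation=cv2.INTER_CUBIC))
```

```text
(no output)
```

View pics/z1.png

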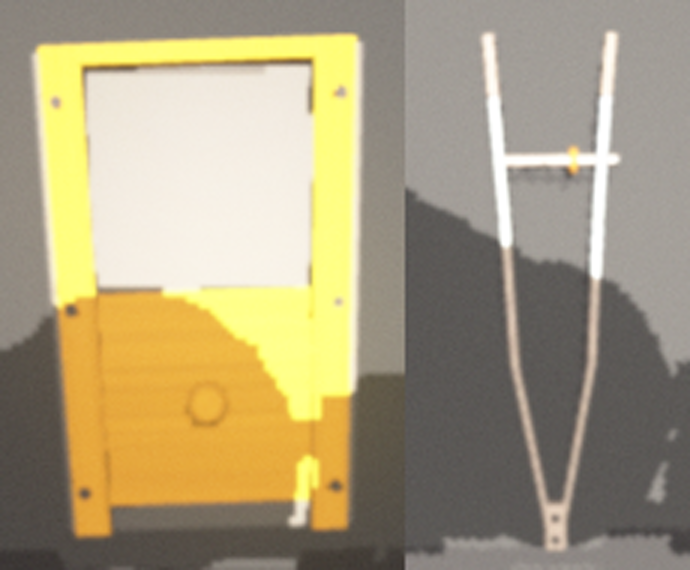

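Run:
```python
from h import *
yaw=0.036;u=np.array([np.cos(yaw),np.sin(yaw),0]);k=np.array([562.9,3.6,42.])
bot.move_gripper(0)
q=down(yaw)
bot.move_ptp(k-u*32+[0,0,40],q); bot.line_to(k-u*32,150)
f0=bot.read_state()['contact_force']@u
d=-32
bot.line_to(k+u*38,80)
print(bot.read_state()['contact_force']@u-f0,bot.read_state()['tcp_pos'])
for i in range(10):
    d=38+2.*(i+1);bot.line_to(k+u*d,20);s=bot.read_state();f=s['contact_force']@u-f0
    print(d,round(f,2),s['tcp_pos'].round(1))
    if f<-9: break
bot.line_to(k+u*(d-6)); p=bot.read_state()['tcp_pos'];bot.line_to(p+[0,0,60],200)
bot.move_ptp([490,-5,170],q);w,_=snap('wrist','n2.png');print(bot.read_state()['t'])
cv2.imwrite('pics/z2.png',cv2.resize(w[10:220,240:400,::-1],None,fx=2.8,fy=2.8,interpolation=cv2.INTER_CUBIC))
```

```text
0.8472467673464352 [600.62511379   4.90679079  41.96095734]
40.0 -0.02 [602.6   5.   42. ]
42.0 -1.1 [604.9   5.1  42. ]
44.0 -0.74 [607.1   5.2  42. ]
46.0 -0.14 [609.1   5.3  42. ]
48.0 -2.37 [610.3   5.2  41.8]
50.0 -9.29 [610.5   5.1  41.6]
9.4
```

View pics/z2.png

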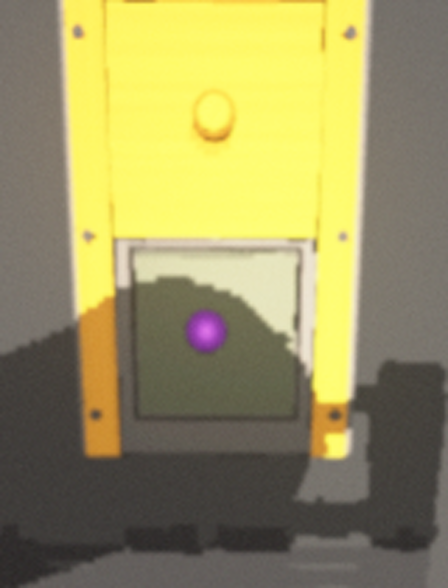

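Run:
```python
from h import *
im=cv2.imread('pics/n2.png')[:,:,::-1];V=np.load('pics/n2.png.npy')
p=blob(im,(130,60,30),(165,255,255),(280,90,360,170));c=(p.min(0)+p.max(0))/2
print(p.min(0),p.max(0),p.mean(0));print('bead',onplane('wrist',V,[p.mean(0),c],24.5).round(1))
fl=[(240+x/2.8,10+y/2.8) for x,y in((135,417),(297,417))]
print('floor near',onplane('wrist',V,fl,20).round(1)); 
top=[(240+x/2.8,10+y/2.8) for x,y in((84,456),(350,458),(62,0),(372,0))]
print('rails',onplane('wrist',V,top,38.5).round(1))
g=np.array([535,-199.6,4.]);q=down(.385)
bot.move_gripper(60,20)
bot.move_ptp(g+[0,0,90],q);bot.line_to(g+[0,0,25],200);bot.line_to(g,60)
print(bot.read_state()['contact_force'])
bot.move_gripper(34);bot.move_gripper(25);s=bot.read_state();print(s['width'],s['finger_force'],s['tcp_pos'],s['contact_force'],s['t'])
w,_=snap('wrist','g1.png')
cv2.imwrite('pics/z3.png',cv2.resize(w[0:280,200:440,::-1],None,fx=2.1,fy=2.1,interpolation=cv2.INTER_CUBIC))
```

```text
[306 121] [320 135] [313.17582418 127.85164835]
bead [[560.6   6.8  24.5]
 [560.4   7.   24.5]]
floor near [[527.4  32.8  20. ]
 [529.6 -29.1  20. ]]
rails [[515.2  49.2  38.5]
 [518.  -47.7  38.5]
 [658.9  53.4  38.5]
 [662.4 -43.1  38.5]]
[ 0.19934988 -0.29295367  0.47503933]
25.007139583247984 5.179985091090202 [ 535.06226857 -199.58380681    4.0070661 ] [ 0.77148669 -0.12346408  0.37834173] 13.5167
```

View pics/z3.png

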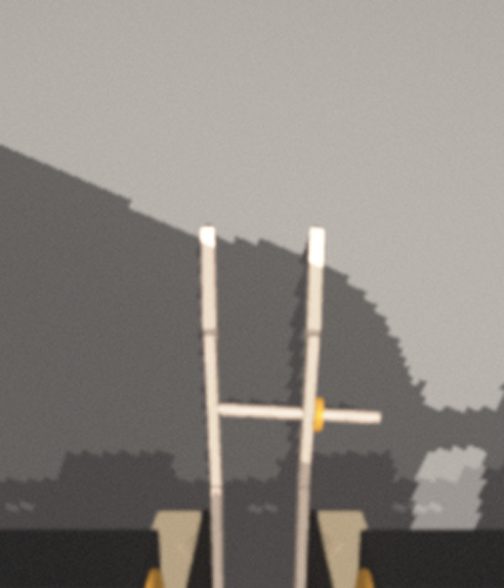

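The tweezers are gripped, with the ring at crop (319,413) just outside the right blade and the tips at (207,230)/(316,230). Next I'll lift, carry and look from above the bead.

```bash
cat > tips.py <<'E'
from h import *
def tiprow(im,row0=95,row1=125,x0=285,x1=365):
    # bright tips against background: print profile-based edges
    g=cv2.cvtColor(im,cv2.COLOR_RGB2GRAY); return g[row0:row1,x0:x1]
E
python3 - <<'E'
from h import *
im=cv2.imread('pics/g1.png')[:,:,::-1];V=np.load('pics/g1.png.npy')
g=cv2.cvtColor(im,cv2.COLOR_RGB2GRAY)
print(g[112,292:360]);print(g[100:118,299],g[100:118,350])
p=bot.read_state()['tcp_pos']; yaw=.033; q=down(yaw); u=np.array([np.cos(yaw),np.sin(yaw),0])
bot.line_to([p[0],p[1],90],120)
h=np.array([560.5,6.9,0])-85*u
bot.move_ptp([h[0],h[1],90],q)
bot.line_to([h[0],h[1],48],100);bot.pause(.3)
s=bot.read_state();print(s['width'],s['finger_force'],s['tcp_pos'],s['t'])
w,_=snap('wrist','p1.png');snap('side','p1s.png');snap('scene','p1a.png')
cv2.imwrite('pics/z4.png',cv2.resize(w[60:240,220:420,::-1],None,fx=3.2,fy=3.2,interpolation=cv2.INTER_CUBIC))
E
```

```text
[128 144 174 234 252 254 255 255 254 249 193 149 156 170 174 179 178 177
 178 166 153 158 169 174 175 178 179 181 179 179 179 177 175 177 177 177
 177 178 180 178 177 179 178 179 181 178 180 178 178 180 181 180 180 177
 184 222 250 254 255 255 254 252 226 187 181 179 180 182]
[181 181 178 180 179 175 164 182 245 254 254 255 255 255 254 254 250 236] [178 179 179 181 178 179 178 180 223 251 254 255 255 255 255 255 255 255]
24.903439195168044 4.983646497130394 [475.89405356   4.20289052  48.5295082 ] 16.1583
```

View pics/z4.png

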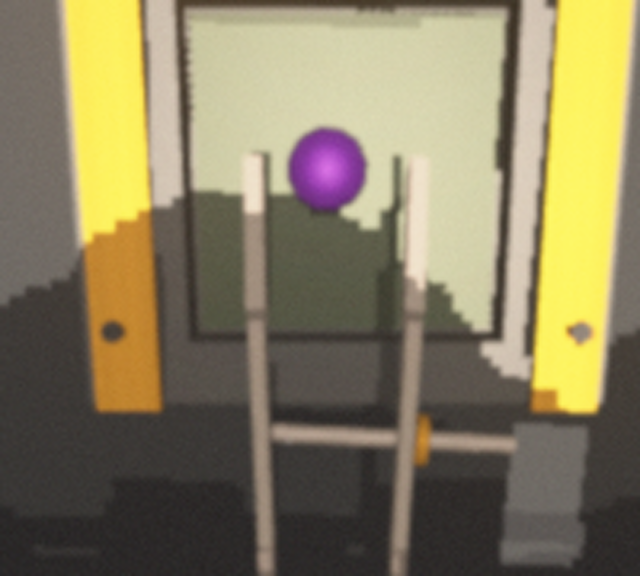

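Both tips, (254,155) and (417,155) in the crop, sit above and either side of the bead at (327,170). The ring is just outside the blade. Next I'll compute the offsets.

Run:
```python
from h import *
im=cv2.imread('pics/p1.png')[:,:,::-1];V=np.load('pics/p1.png.npy')
t=[(299.3,108.4),(350.3,108.4)]
for z in(45.5,47.5,50):
    P=onplane('wrist',V,t,z);print(z,P.mean(0).round(2),np.linalg.norm(P[0]-P[1]).round(2))
p=blob(im,(130,60,30),(165,255,255),(290,80,350,140));print(p.min(0),p.max(0))
print('bead',onplane('wrist',V,[p.mean(0),(p.min(0)+p.max(0))/2],24.5).round(2))
fl=[(220+x/3.2,60+y/3.2) for x,y in((195,333),(498,333),(178,5),(522,5))]
print(onplane('wrist',V,fl[:2],20).round(1),onplane('wrist',V,fl[2:],32).round(1))
h=np.hstack([cv2.imread('pics/p1s.png')[140:240,290:420],cv2.imread('pics/p1a.png')[170:270,250:380]])
cv2.imwrite('pics/z5.png',cv2.resize(h,None,fx=3,fy=3,interpolation=cv2.INTER_CUBIC))
```

```text
45.5 [562.5    5.27  45.5 ] 27.08
47.5 [562.45   5.28  47.5 ] 26.74
50 [562.39   5.3   50.  ] 26.32
[310 100] [333 125]
bead [[560.53   6.94  24.5 ]
 [560.62   7.07  24.5 ]]
[[527.9  32.5  20. ]
 [529.9 -29.1  20. ]] [[586.4  33.1  32. ]
 [588.3 -26.   32. ]]
```

View pics/z5.png

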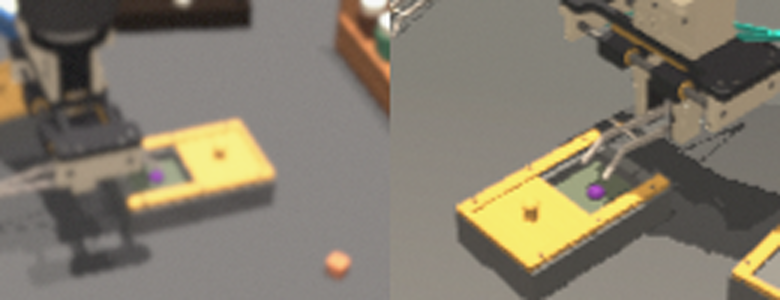

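Run:
```python
from h import *
s=bot.read_state();p=s['tcp_pos']
t=np.array([p[0]-.9,p[1]+1.7,48.]);bot.line_to(t,30);bot.line_to([t[0],t[1],36],40);bot.pause(.2)
w,V=snap('wrist','p2.png');s=bot.read_state();print(s['tcp_pos'],s['width'],s['finger_force'],s['t'])
m=blob(w,(130,60,30),(165,255,255),(290,80,360,140));print(m.min(0),m.max(0),'bead',onplane('wrist',V,[(m.min(0)+m.max(0))/2],24.5).round(2))
P=onplane('wrist',V,[(299.3,108.4),(350.3,108.4)],s['tcp_pos'][2]-3);print(P.mean(0).round(2))
bot.line_to([t[0],t[1],26.5],25);bot.pause(.4)
s=bot.read_state();print(s['tcp_pos'],s['width'],s['finger_force'],s['contact_force'],s['t'])
w,V=snap('wrist','p3.png')
m=blob(w,(130,60,30),(165,255,255),(290,80,360,140));print(m.min(0),m.max(0),'bead',onplane('wrist',V,[(m.min(0)+m.max(0))/2],24.5).round(2))
P=onplane('wrist',V,[(299.3,108.4),(350.3,108.4)],s['tcp_pos'][2]-3);print(P.mean(0).round(2))
cv2.imwrite('pics/z6.png',cv2.resize(w[60:240,220:420,::-1],None,fx=3.2,fy=3.2,interpolation=cv2.INTER_CUBIC))
```

```text
[474.91577845   5.95262321  36.14317163] 25.07715943633211 4.983597323298454 17.2583
[313  97] [337 123] bead [[560.85   6.8   24.5 ]]
[561.49   6.99  33.14]
[474.83558577   5.92372246  26.57544695] 24.575913834351912 4.983641132712364 [-0.66943485  0.0496606   0.50182424] 18.1917
[312  96] [338 124] bead [[560.62   6.86  24.5 ]]
[561.44   6.99  23.58]
```

View pics/z6.png

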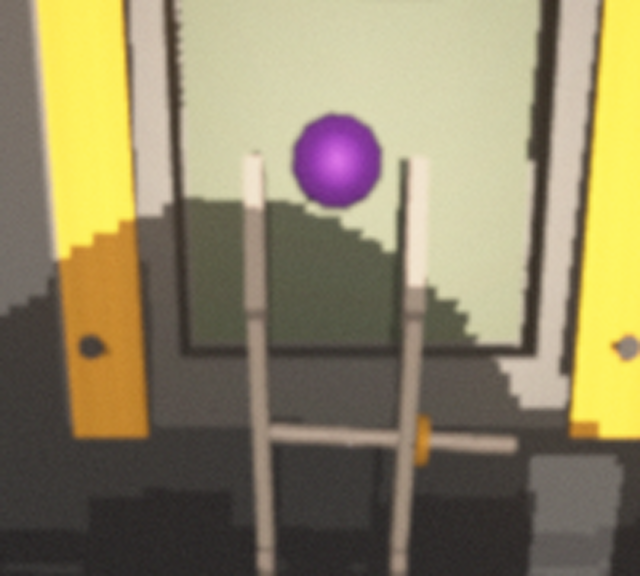

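The picture shows the bead at (337,160), centred between tips (254,155) and (417,157) and clear of both. The ring at (422,440) is just outside the blade, and the finger force of 4.98 N matches the mark. I'm handing it in.

Run:
```python
from h import *
bot.pause(.5);s=bot.read_state();print(s['width'],s['finger_force'],s['t']);print(bot.close_job())
```

```text
25.2015579629189 4.983697012066841 18.7417
the job is handed in; nothing more can be done
None
```

The job is handed in at 18.7 s: the cover is fully back, and the tweezers are held still at the 24 mm mark, tips down either side of the bead and, by the last picture and force readings, touching neither bead nor niche.

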